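Set out the sanding drums in order of size

TASK

The arches of the beech stool are to be sanded next, working up from the tightest curve: stand the four sanding drums on the drum rack in order of size, one in the middle of each rubber pad, with the smallest at the end nearest the drill-press vice and the largest at the far end. Leave them upright with their shanks up, and do not knock over the glue bottle.

Things in the scene. Friction and masses are not known exactly. Their poses are not given: they have to be found in the camera images.
- drum_26_c (a point): the smallest of the four sanding drums, 26 mm in diameter: an orange-brown abrasive cylinder 50 mm high standing loose on its flat end (at first on a light grey mat 3 mm thick), with a steel washer and nut on top (up to 60 mm) and a bare steel shank 10 mm thick and 45 mm long standing up from the nut on its axis (60 to 105 mm above its underside). The point is on the axis, half-way up the whole (52.5 mm above the underside); z is up along the shank.
- drum_38_c (a point): the second smallest of the four sanding drums, 38 mm in diameter: an orange-brown abrasive cylinder 50 mm high standing loose on its flat end (at first on a light grey mat 3 mm thick), with a steel washer and nut on top (up to 60 mm) and a bare steel shank 10 mm thick and 45 mm long standing up from the nut on its axis (60 to 105 mm above its underside). The point is on the axis, half-way up the whole (52.5 mm above the underside); z is up along the shank.
- drum_52_c (a point): the second largest of the four sanding drums, 52 mm in diameter: an orange-brown abrasive cylinder 50 mm high standing loose on its flat end (at first on a light grey mat 3 mm thick), with a steel washer and nut on top (up to 60 mm) and a bare steel shank 10 mm thick and 45 mm long standing up from the nut on its axis (60 to 105 mm above its underside). The point is on the axis, half-way up the whole (52.5 mm above the underside); z is up along the shank.
- drum_66_c (a point): the largest of the four sanding drums, 66 mm in diameter: an orange-brown abrasive cylinder 50 mm high standing loose on its flat end (at first on a light grey mat 3 mm thick), with a steel washer and nut on top (up to 60 mm) and a bare steel shank 10 mm thick and 45 mm long standing up from the nut on its axis (60 to 105 mm above its underside). The point is on the axis, half-way up the whole (52.5 mm above the underside); z is up along the shank.
- pad1: rubber pad 1 of 4 in the row on the plywood drum rack, counted from the robot's left (+y): a black disc, 80 mm in diameter, inlaid level with the rack's top. The point is the disc's centre, on the surface the drum stands on, 18 mm above the bench; the row runs along its y axis, pads 95 mm apart. The rack is fixed; behind the pads (their +x side) it has a batten whose top is 20 mm above them and whose face is 53 mm from their centres.
- pad2: rubber pad 2 of 4 in the row on the plywood drum rack, counted from the robot's left (+y): a black disc, 80 mm in diameter, inlaid level with the rack's top. The point is the disc's centre, on the surface the drum stands on, 18 mm above the bench; the row runs along its y axis, pads 95 mm apart. The rack is fixed; behind the pads (their +x side) it has a batten whose top is 20 mm above them and whose face is 53 mm from their centres.
- pad3: rubber pad 3 of 4 in the row on the plywood drum rack, counted from the robot's left (+y): a black disc, 80 mm in diameter, inlaid level with the rack's top. The point is the disc's centre, on the surface the drum stands on, 18 mm above the bench; the row runs along its y axis, pads 95 mm apart. The rack is fixed; behind the pads (their +x side) it has a batten whose top is 20 mm above them and whose face is 53 mm from their centres.
- pad4: rubber pad 4 of 4 in the row on the plywood drum rack, counted from the robot's left (+y): a black disc, 80 mm in diameter, inlaid level with the rack's top. The point is the disc's centre, on the surface the drum stands on, 18 mm above the bench; the row runs along its y axis, pads 95 mm apart. The rack is fixed; behind the pads (their +x side) it has a batten whose top is 20 mm above them and whose face is 53 mm from their centres.
- vice: grey cast-iron drill-press vice, 250 by 150 mm and 92 mm high, fixed on the bench beyond one end of the rack, either on the robot's left (+y) or right (-y); its screw with a tommy bar sticks out 70 mm more at its +x end. The point is the centre of its underside.
- glue_c (a point): white glue bottle with a yellow label and orange cap, 44 mm in diameter and 115 mm high, standing loose among the drums. The point is half-way up its axis.
Things that resemble listed ones, but are neither listed nor needed, are in the scene too. What is shaped like the part that bears drum_26_c but yellow is not meant. Leave any blue look-alike of the part that bears glue_c alone.

How it is judged:
At the end, for the whole second after the job is handed in: The four drums stand at rest and released on the four pads, in order of diameter from the end nearest the vice (smallest) to the other end (largest), each with its axis within 15 mm of its pad's centre, upright within 0.1 rad, shank up; the glue bottle is upright (within 0.35 rad) (((world y of vice above 0 m and horizontal distance between drum_26_c and pad1 below 0.015 m and horizontal distance between drum_38_c and pad2 below 0.015 m and horizontal distance between drum_52_c and pad3 below 0.015 m and horizontal distance between drum_66_c and pad4 below 0.015 m) or (world y of vice below 0 m and horizontal distance between drum_26_c and pad4 below 0.015 m and horizontal distance between drum_38_c and pad3 below 0.015 m and horizontal distance between drum_52_c and pad2 below 0.015 m and horizontal distance between drum_66_c and pad1 below 0.015 m)) and z of drum_26_c in the frame of pad1 between 0.047 and 0.058 m and angle between each of drum_26_c, drum_38_c, drum_52_c, drum_66_c's own z axis and vertical below 0.1 rad and linear speed of each of drum_26, drum_38, drum_52, drum_66 below 0.02 m/s and angular speed of each of drum_26, drum_38, drum_52, drum_66 below 0.2 rad/s and z of drum_38_c in the frame of pad1 between 0.047 and 0.058 m and z of drum_52_c in the frame of pad1 between 0.047 and 0.058 m and z of drum_66_c in the frame of pad1 between 0.047 and 0.058 m and angle between glue_c's own z axis and vertical below 0.35 rad); the robot touches nothing.
It fails at once if the glue bottle is knocked over (tilted by more than 0.6 rad) (angle between glue_c's own z axis and vertical above 0.6 rad).
It also fails if it takes over 96 s, if anything falls off the work surface, if the arm or the gripper's body presses on something with over 40 N, if the wrist force passes 120 N, or if a joint passes its speed limit or range.

ROBOT

A 6-joint arm with a two-finger parallel gripper is mounted at the origin on the work surface. World frame = base frame: x ahead of the robot, y to its left, z up, the work surface at z = 0. Lengths are in m, angles in rad, forces in N, time in s.
With the tool pointing down it reaches from about 0.35 to 0.975 m from the base axis. Payload 17.4 kg.
Tool frame: the origin (TCP) lies at the very end of the fingers, on their centre line; the grasp point (between the pads) lies 19 mm behind it (tcp_to_grasp is the distance from the TCP to the grasp point, in m); z points along the fingers, y is the line along which they close (so a half turn about z gives the same grasp; the last joint's range is limited). The gripper opens to 85 mm and grips with 20 to 120 N. Pads are 22 mm wide; open, the fingers measure 114 mm over their backs; the gripper's body (76 mm by 85 mm) begins 54 mm behind the grasp point. The pads swing forward as they close: fully open they stand 13 mm farther back than shut.
Start: joints at [-1.227, 0.116, 1.442, -0, 1.584, -0.038], TCP at [0.251, -0.626, 0.201] pointing down, gripper open.
Joint ranges: [-2.83, 2.83], [-0.83, 2.19], [0.07, 2.5], [-1.14, 4.28], [0.01, 3], [-2.97, 2.97]. Speed limits (rad/s): [1.89, 1.89, 2.22, 3.14, 3.14, 3.14].

INTERFACE

Orientations are given as a rotation vector (axis times angle).
In Python, from rig import * gives the robot as it stands.
- The arm moves only by the tool move_arm, never from a script. Its argument "increments" is a list that holds one entry, the list of rows, each a list of 5 numbers: the shift along the tool's x, y, z in m, then the turn about the tool's z in rad, then the opening, from 0 (shut) to 1 (fully open). In form: [[[tx, ty, tz, spin, grip], ...]]. A call has 1 to 20 rows; each row is the pose to reach, as a shift and turn from the pose commanded when the call began, along the tool's axes at that moment; what a row does not reach only later rows make up. A row lasts 1/10 s, in which the tool goes at most 50 mm and 8.59 degrees, less where a joint would pass 70% of its speed; a pose out of reach is approached as far as the arm can. A call with a gripper value outside its range is refused whole. The fingers move at their own pace and stop on an object; "squeeze" is the grip in N (left out, the last holds). Time passes only in rows, so rows that repeat a pose let the fingers close. It gives the time, the measured TCP pose, the force, the opening and the grip force at its end, in the units of the state.
- get_obs(): the state, without advancing time (a new reading comes with each control period).
- capture(name): name is "side" or "top" or "wrist"; returns a dict with "color" (420x560x3 uint8, blue, green, red), "intrinsics" (3x3 intrinsics, pixels), "k1" (the pictures are not rectified: a ray, as slopes to the right and down, at radius r is drawn at 1 + k1 r^2 times it, then the intrinsics apply), "origin" and "orientation" of the camera in the world; the wrist camera has in their place "tool_from_camera" (4x4, takes a point from camera to tool coordinates, whose origin is the TCP and whose axes are the flange's). Camera axes: x right, y down, z forward; pixel columns grow to the right and rows downward; lengths in m; the calibration is good to about 2 mm. A picture is of the moment at which its call begins: read the wrist's pose just before it. There is no depth.
- job_done(): hands the job in; it is judged then, once.
The state is a dict: "t": time; "joints": joint angles; "qvel": joint speeds; "effort": joint torques, N m; "tool_pos": TCP position; "ee_rot": TCP orientation; "contact_force": force on the tool from outside, world axes, zero at the start; "ft_torque": the same for the moment, N m; "finger_gap": finger opening in m; "grip_force": force on a finger pad.
Only numpy, scipy, OpenCV 4.12 (cv2) and the standard library are available. Lean on these libraries where they do the work, as an engineer would, in place of code of your own. Each camera call takes 0.05 s, during which the arm holds its last target. There are 200 camera calls.

## Working session

There is one attempt and no reset: what is moved stays moved. The work goes in short steps, Python scripts to look and compute and a tool call to move; the robot and the scene stay as the last step left them, time stands still between calls to the robot, and variables do not carry over. Pictures are saved under pics/ and viewed, at most 14 in all, crops included, and the job is handed in when it is done.

Besides the shell and the picture viewer there is one more tool, called after "Call:" by a JSON object that holds its "op" and its "data". move_arm: Moves the arm, as the interface text tells. Its arguments: {"type":"object","properties":{"increments":{"type":"array","items":{"type":"array","items":{"type":"array","items":{"type":"number"}}}},"squeeze":{"type":"number"}},"required":["increments"]}

```bash
mkdir -p pics; ls; cat > h.py <<'E'
from rig import *
import numpy as np, cv2
from scipy.spatial.transform import Rotation as R
def cam(c,o=None):
    if 'origin' in c:
        r=np.array(c['orientation'],float); 
        Rm=r if r.shape==(3,3) else R.from_rotvec(r).as_matrix()
        return Rm,np.array(c['origin'])
    T=np.array(c['tool_from_camera']);Rt=R.from_rotvec(o['ee_rot']).as_matrix()
    return Rt@T[:3,:3], Rt@T[:3,3]+np.array(o['tool_pos'])
def world(c,px,z,o=None):
    Rm,p=cam(c,o);K=np.array(c['intrinsics'])
    d=np.array([c['k1'],0,0,0]) 
    u=cv2.undistortPoints(np.array(px,float).reshape(-1,1,2),K,np.array([c['k1'],0,0,0,0.])).reshape(-1,2)
    out=[]
    for a,zz in zip(u,np.broadcast_to(z,len(u))):
        v=Rm@np.array([a[0],a[1],1]); out.append(p+v*(zz-p[2])/v[2])
    return np.array(out)
def proj(c,P,o=None):
    Rm,p=cam(c,o)
    q=(np.array(P,float)-p)@Rm
    return cv2.projectPoints(q,np.zeros(3),np.zeros(3),np.array(c['intrinsics']),np.array([c['k1'],0,0,0,0.]))[0].reshape(-1,2)
E
python3 - <<'E'
from h import *
o=get_obs();print(o)
for n in ['top','side']:
    c=capture(n);cv2.imwrite(f'pics/{n}.png',c['color']);print({k:v for k,v in c.items() if k!='color'})
    import pickle;pickle.dump(c,open(n+'.pkl','wb'))
E
```

```text
pics
{'t': 0.0, 'joints': array([-1.22682613e+00,  1.16481591e-01,  1.44226347e+00, -4.27170807e-06,
        1.58402263e+00, -3.77965033e-02]), 'qvel': array([ 0.00071288, -0.0008241 ,  0.00189581,  0.00033888, -0.0009974 ,
        0.00078481]), 'effort': array([-1.05284540e-03, -7.31981850e+01, -6.32491708e+01, -5.62989578e-05,
        6.18064514e-03, -4.80457675e-05]), 'tool_pos': array([ 0.25139257, -0.62618929,  0.20036628]), 'ee_rot': array([-3.08339242e+00, -5.95822374e-01,  2.87981530e-04]), 'contact_force': array([ 0.33573197, -0.22691296, -0.90991928]), 'ft_torque': array([-0.00300849, -0.01053417,  0.00786272]), 'grip_force': 0.0, 'finger_gap': 0.0855053986917154}
{'intrinsics': array([[451.76166089,   0.        , 276.7666254 ],
       [  0.        , 451.76166089, 207.04584492],
       [  0.        ,   0.        ,   1.        ]]), 'k1': 0.014490712855783017, 'origin': array([ 0.47105529, -0.00566518,  1.62909665]), 'orientation': array([-2.15557868,  2.19456019, -0.10309276])}
{'intrinsics': array([[412.80965474,   0.        , 278.5994183 ],
       [  0.        , 412.80965474, 211.1514648 ],
       [  0.        ,   0.        ,   1.        ]]), 'k1': 0.031566104365985066, 'origin': array([0.0584628 , 0.73988554, 0.97253609]), 'orientation': array([-0.89403446,  2.55078396, -1.05353648])}
```

View pics/top.png

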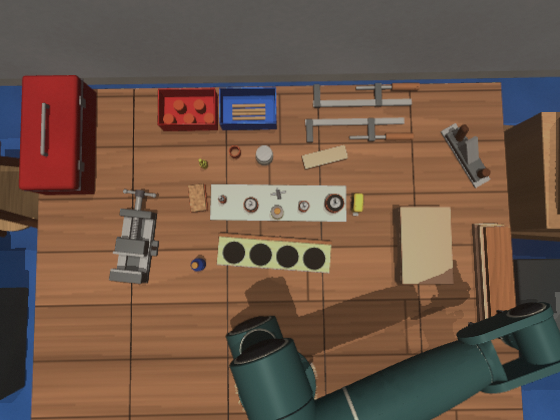

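View pics/side.png

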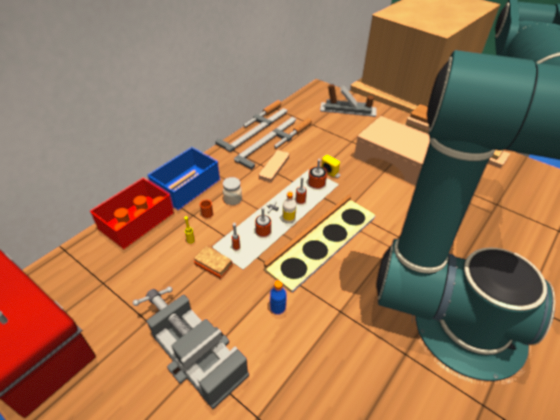

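The vice, at (135,245), is on the robot's left (+y), so pad1 (leftmost disc, 234,252) takes the smallest drum. The mat at (210–347, 185–221) holds the drums and the glue bottle. A blue bottle (198,264) and a yellow drum-like thing (203,163) are decoys. Next is an enlarged crop.

```bash
python3 - <<'E'
import cv2
a=cv2.imread('pics/top.png')[140:280,185:375];cv2.imwrite('pics/topc.png',cv2.resize(a,None,fx=4,fy=4,interpolation=cv2.INTER_CUBIC))
E
```

```text
(no output)
```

View pics/topc.png

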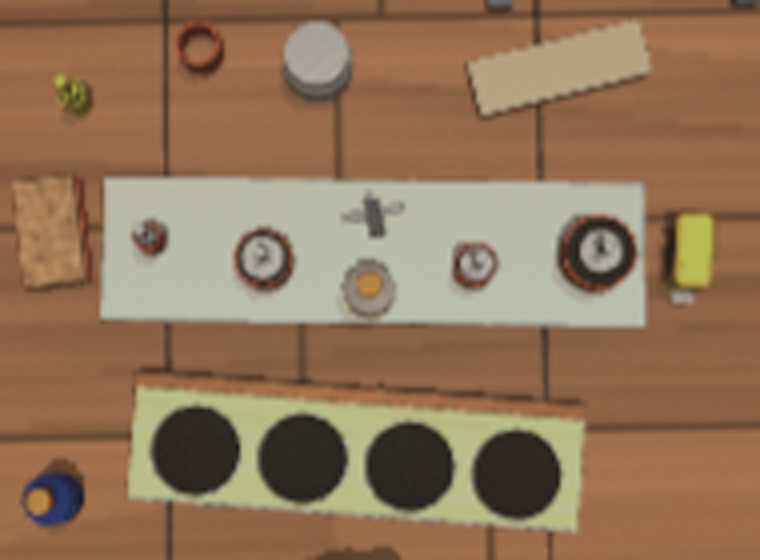

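Candidates in the crop: drums 26 mm (150,238), 52 mm (263,258), 38 mm (474,263) and 66 mm (598,252), all orange-brown. The yellow thing at (72,93) is the decoy. The white glue bottle is at (367,288), the blue bottle at (52,498), and a chuck key lies at (372,215). The pads are at (195,450), (302,458), (409,466) and (516,474).

```bash
python3 - <<'E'
from h import *
import pickle
c=pickle.load(open('top.pkl','rb'))
f=lambda l:[(185+(x+.5)/4-.5,140+(y+.5)/4-.5) for x,y in l]
d=world(c,f([(150,239),(474,265),(264,259),(597,252)]),.05);print(d.round(4))
p=world(c,f([(195,450),(302,458),(409,466),(516,474)]),.018);print(p.round(4),np.linalg.norm(np.diff(p,axis=0),axis=1))
e=p[0]-p[3];print('row ang',np.degrees(np.arctan2(e[0],e[1])))
print('glue',world(c,f([(368,284)]),.115),'key',world(c,f([(372,215)]),.01),'mat',world(c,f([(103,178),(644,184),(645,326),(101,319)]),.003))
print('radii',world(c,f([(559,252),(635,252)]),.05))
s=pickle.load(open('side.pkl','rb'))
P=np.vstack([np.c_[d[:,:2],np.full(4,.108)],np.c_[d[:,:2],np.full(4,.003)],p])
q=proj(s,P);im=s['color'].copy()
im=cv2.resize(im[140:300,200:400],None,fx=4,fy=4,interpolation=cv2.INTER_CUBIC)
for x in q:cv2.drawMarker(im,tuple(((x-[200,140]+.5)*4).astype(int).tolist()),(0,255,0),0,12)
cv2.imwrite('pics/sidec.png',im[:600])
E
```

```text
[[ 0.6479  0.1809  0.05  ]
 [ 0.6199 -0.1032  0.05  ]
 [ 0.6285  0.081   0.05  ]
 [ 0.6294 -0.2115  0.05  ]]
[[ 0.4625  0.1461  0.018 ]
 [ 0.4538  0.0513  0.018 ]
 [ 0.445  -0.0434  0.018 ]
 [ 0.4363 -0.138   0.018 ]] [0.09516543 0.09511852 0.09504283]
row ang 5.283842266844125
glue [[ 0.59929284 -0.0097059   0.115     ]] key [[ 0.67059523 -0.01471713  0.01      ]] mat [[ 0.70959837  0.22870531  0.003     ]
 [ 0.69537455 -0.26209371  0.003     ]
 [ 0.56635425 -0.2588618   0.003     ]
 [ 0.58144009  0.23107964  0.003     ]]
radii [[ 0.63000682 -0.17813263  0.05      ]
 [ 0.62881395 -0.24485835  0.05      ]]
```

View pics/sidec.png

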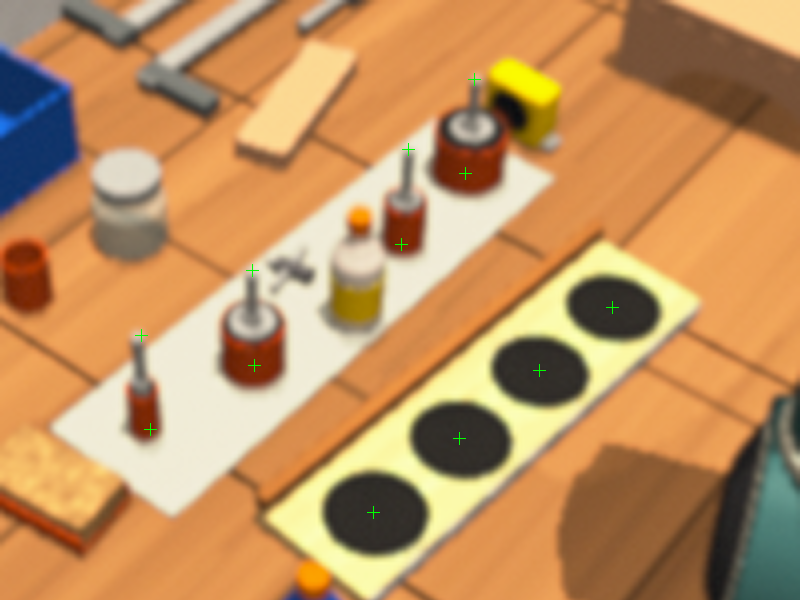

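```bash
cat > go.py <<'E'
from h import *
import sys
o=get_obs();Rm=R.from_rotvec(o['ee_rot']).as_matrix()
a=[float(x) for x in sys.argv[1:]]
print('t',o['t'],'tcp',o['tool_pos'].round(4),'gap',round(o['finger_gap'],4),'axis',Rm[:,2].round(4),'xdir',Rm[:,0].round(3))
for i in range(0,len(a),3):print(a[i:i+3],((np.array(a[i:i+3])-o['tool_pos'])@Rm).round(4))
E
python3 go.py .6294 -.2115 .2
```

```text
t 0.1 tcp [ 0.2514 -0.6262  0.2004] gap 0.0854 axis [-4.e-04  9.e-04 -1.e+00] xdir [0.928 0.373 0.   ]
[0.6294, -0.2115, 0.2] [ 0.5053 -0.244   0.0007]
```

Call:
{"op": "move_arm", "data": {"increments": [[[0.505,-0.244,0,0,0.6],[0.505,-0.244,0,0,0.6],[0.505,-0.244,0,0,0.6],[0.505,-0.244,0,0,0.6],[0.505,-0.244,0,0,0.6],[0.505,-0.244,0,0,0.6],[0.505,-0.244,0,0,0.6],[0.505,-0.244,0,0,0.6],[0.505,-0.244,0,0,0.6],[0.505,-0.244,0,0,0.6],[0.505,-0.244,0,0,0.6],[0.505,-0.244,0,0,0.6],[0.505,-0.244,0,0,0.6],[0.505,-0.244,0,0,0.6],[0.505,-0.244,0,0,0.6],[0.505,-0.244,0,0,0.6],[0.505,-0.244,0,0,0.6]]], "squeeze": 60}}

```text
t: 1.8
tool_pos: [0.6287, -0.2126, 0.2013]
ee_rot: [3.085, 0.594, 0.0]
contact_force: [0.1, -0.0, 0.1]
finger_gap: 0.0512
grip_force: 0.0
```

```bash
python3 go.py .6294 -.2115 .075; python3 - <<'E'
from h import *
o=get_obs();c=capture('wrist');im=c['color'].copy()
for P,k in [((.6294,-.2115,.108),(0,255,0)),((.6294,-.2115,.003),(255,0,0))]:
    q=proj(c,[P],o)[0];print(q);cv2.drawMarker(im,tuple(q.astype(int).tolist()),k,0,12)
cv2.imwrite('pics/w1.png',im)
E
```

```text
t 1.8 tcp [ 0.6287 -0.2126  0.2013] gap 0.0512 axis [ 2.e-04 -1.e-04 -1.e+00] xdir [0.928 0.371 0.   ]
[0.6294, -0.2115, 0.075] [ 0.001  -0.0008  0.1263]
[271.55493156 207.19076651]
[272.04913376 184.27122649]
```

View pics/w1.png

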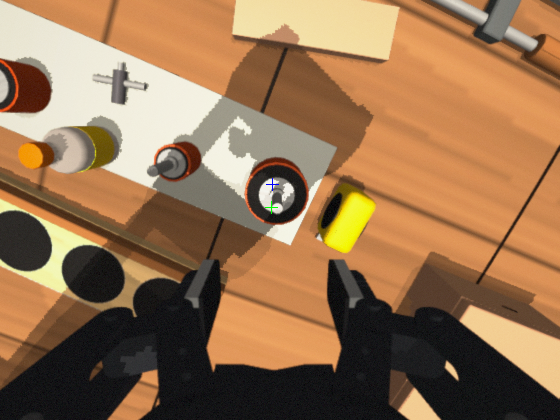

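The shank tip shows at (277,206), 5 px (about 2 mm) from the prediction, which is well within the grip. Descending to grasp.

Call:
{"op": "move_arm", "data": {"increments": [[[0.001,0.001,0.045,0,0.6],[0.001,0.001,0.085,0,0.6],[0.001,0.001,0.115,0,0.6],[0.001,0.001,0.128,0,0.6],[0.001,0.001,0.128,0,0.6],[0.001,0.001,0.128,0,0.6],[0.001,0.001,0.128,0,0.05],[0.001,0.001,0.128,0,0.0],[0.001,0.001,0.128,0,0.0],[0.001,0.001,0.128,0,0.0],[0.001,0.001,0.128,0,0.0],[0.001,0.001,0.128,0,0.0],[0.001,0.001,0.128,0,0.0],[0.001,0.001,0.12,0,0.0],[0.001,0.001,0.08,0,0.0],[0.001,0.001,0.03,0,0.0],[0.001,0.001,-0.02,0,0.0],[0.001,0.001,-0.02,0,0.0],[0.001,0.001,-0.02,0,0.0]]], "squeeze": 60}}

```text
t: 3.75
tool_pos: [0.6307, -0.2124, 0.2222]
ee_rot: [3.084, 0.596, 0.002]
contact_force: [0.8, 0.5, -3.5]
finger_gap: 0.0045
grip_force: 58.8
```

```bash
python3 go.py .4363 -.138 .22 .4363 -.138 .0895;  python3 - <<'E'
from h import *
c=capture('wrist');cv2.imwrite('pics/w2.png',c['color'])
E
```

```text
t 3.75 tcp [ 0.6307 -0.2124  0.2222] gap 0.0045 axis [ 1.5e-03 -5.0e-04 -1.0e+00] xdir [0.928 0.373 0.001]
[0.4363, -0.138, 0.22] [-0.1527 -0.1415  0.0019]
[0.4363, -0.138, 0.0895] [-0.1528 -0.1416  0.1324]
```

View pics/w2.png

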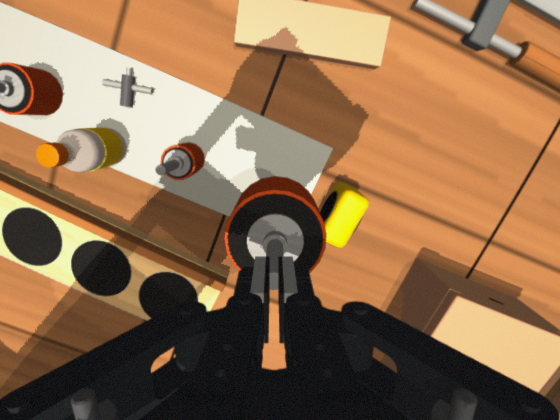

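```bash
python3 - <<'E'
from h import *
o=get_obs();c=capture('wrist')
cv2.imwrite('pics/w3.png',cv2.resize(c['color'][170:350,180:380],None,fx=3.3,fy=3.3,interpolation=cv2.INTER_CUBIC))
zb=o['tool_pos'][2]-.073+.003
w=world(c,[(275,240),(276,238)],[zb+.053,zb+.05],o);Rm=R.from_rotvec(o['ee_rot']).as_matrix();print(w,(w-o['tool_pos'])@Rm)
print(c['tool_from_camera'])
for zz in (.01,):
  q=proj(c,o['tool_pos']+(np.array([[x,y,-.019] for x in(-.011,.011) for y in(-.005,.005)]))@Rm.T,o);print(q)
E
```

```text
[[ 0.63065883 -0.21390915  0.20327612]
 [ 0.6311144  -0.21442635  0.20027612]] [[-2.00955320e-04  1.77405016e-03  1.69987044e-02]
 [ 3.13918742e-05  2.42621231e-03  1.99979937e-02]]
[[ 1.57264272e-05 -9.59838066e-01 -2.80554605e-01  7.14461767e-02]
 [ 9.99999988e-01 -2.89867253e-05  1.55224646e-04  7.99760719e-04]
 [-1.57122884e-04 -2.80554604e-01  9.59838054e-01 -1.73309764e-01]
 [ 0.00000000e+00  0.00000000e+00  0.00000000e+00  1.00000000e+00]]
[[262.57189436 282.84413754]
 [281.33618012 282.84469542]
 [262.14557015 244.30037641]
 [281.64288007 244.30032445]]
```

View pics/w3.png

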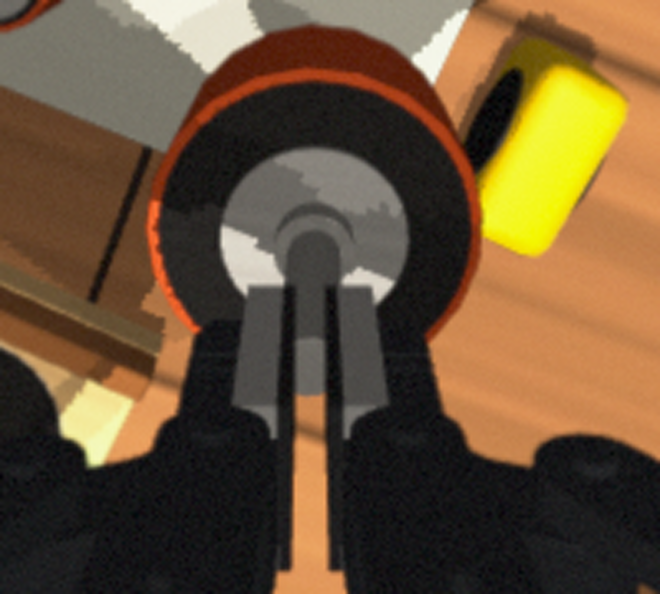

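The drum hangs straight with its shank centred between the pads at about (275,245), no visible tilt. Carrying it to pad4.

Call:
{"op": "move_arm", "data": {"increments": [[[-0.05,-0.045,0,0,0],[-0.1,-0.09,0,0,0],[-0.153,-0.1415,0,0,0],[-0.153,-0.1415,0,0,0],[-0.153,-0.1415,0,0,0],[-0.153,-0.1415,0,0,0],[-0.153,-0.1415,0.0,0,0],[-0.153,-0.1415,0.04,0,0],[-0.153,-0.1415,0.08,0,0],[-0.153,-0.1415,0.11,0,0],[-0.153,-0.1415,0.125,0,0],[-0.153,-0.1415,0.132,0,0],[-0.153,-0.1415,0.132,0,0],[-0.153,-0.1415,0.132,0,0],[-0.153,-0.1415,0.132,0,0]]]}}

```text
t: 5.35
tool_pos: [0.4363, -0.1383, 0.0898]
ee_rot: [3.084, 0.596, 0.001]
contact_force: [0.2, 0.9, -3.6]
finger_gap: 0.0041
grip_force: 59.5
```

```bash
python3 go.py .4363 -.138 .0895
```

```text
t 5.35 tcp [ 0.4363 -0.1383  0.0898] gap 0.0041 axis [ 6.e-04 -2.e-04 -1.e+00] xdir [0.928 0.373 0.001]
[0.4363, -0.138, 0.0895] [ 0.0001 -0.0003  0.0003]
```

Call:
{"op": "move_arm", "data": {"increments": [[[0,0,0.001,0,0],[0,0,0.0015,0,0],[0,0,0.0015,0,0],[0,0,0.0015,0,0.3],[0,0,0.0015,0,0.6],[0,0,0.0015,0,0.6],[0,0,0.0015,0,0.6],[0,0,0.0015,0,0.6],[0,0,-0.02,0,0.6],[0,0,-0.06,0,0.6],[0,0,-0.11,0,0.6],[0,0,-0.11,0,0.6],[0,0,-0.11,0,0.6]]]}}

```text
t: 6.65
tool_pos: [0.4362, -0.1382, 0.2001]
ee_rot: [3.083, 0.596, 0.003]
contact_force: [0.0, -0.8, 0.2]
finger_gap: 0.0513
grip_force: 0.0
```

```bash
python3 go.py .6199 -.1032 .2 .6199 -.1032 .0733; python3 - <<'E'
from h import *
c=capture('wrist');cv2.imwrite('pics/w4.png',c['color'])
E
```

```text
t 6.65 tcp [ 0.4362 -0.1382  0.2001] gap 0.0513 axis [ 1.9e-03 -7.0e-04 -1.0e+00] xdir [0.928 0.373 0.001]
[0.6199, -0.1032, 0.2] [0.1835 0.036  0.0005]
[0.6199, -0.1032, 0.0733] [0.1833 0.0358 0.1272]
```

View pics/w4.png

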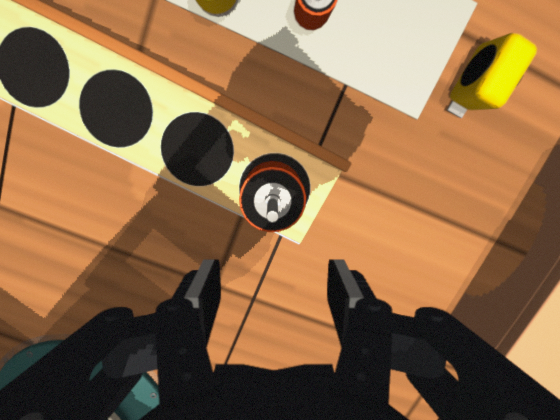

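The 66 mm drum stands upright on pad4 at about (273,197). Next is the 38 mm drum.

Call:
{"op": "move_arm", "data": {"increments": [[[0.05,0.01,0,0,0.6],[0.1,0.02,0,0,0.6],[0.15,0.03,0,0,0.6],[0.1835,0.036,0,0,0.6],[0.1835,0.036,0,0,0.6],[0.1835,0.036,0.0,0,0.6],[0.1835,0.036,0.04,0,0.6],[0.1835,0.036,0.08,0,0.6],[0.1835,0.036,0.11,0,0.6],[0.1835,0.036,0.127,0,0.6],[0.1835,0.036,0.127,0,0.6],[0.1835,0.036,0.127,0,0.6],[0.1835,0.036,0.127,0,0],[0.1835,0.036,0.127,0,0],[0.1835,0.036,0.127,0,0],[0.1835,0.036,0.127,0,0],[0.1835,0.036,0.127,0,0],[0.1835,0.036,0.127,0,0],[0.1835,0.036,0.127,0,0]]]}}

```text
t: 8.6
tool_pos: [0.6201, -0.1032, 0.0732]
ee_rot: [3.084, 0.596, 0.002]
contact_force: [-0.1, -0.4, 6.7]
finger_gap: 0.0047
grip_force: 59.0
```

```bash
python3 go.py .4538 .0513 .22 .4538 .0513 .0888
```

```text
t 8.6 tcp [ 0.6201 -0.1032  0.0732] gap 0.0047 axis [ 1.7e-03 -4.0e-04 -1.0e+00] xdir [0.928 0.373 0.001]
[0.4538, 0.0513, 0.22] [-0.0965 -0.2052 -0.1471]
[0.4538, 0.0513, 0.0888] [-0.0967 -0.2054 -0.0159]
```

Call:
{"op": "move_arm", "data": {"increments": [[[0,0,-0.02,0,0],[0,0,-0.06,0,0],[0,0,-0.105,0,0],[0,0,-0.148,0,0],[0,0,-0.148,0,0],[-0.02,-0.041,-0.148,0,0],[-0.04,-0.082,-0.148,0,0],[-0.06,-0.123,-0.148,0,0],[-0.08,-0.164,-0.148,0,0],[-0.0967,-0.2054,-0.148,0,0],[-0.0967,-0.2054,-0.148,0,0],[-0.0967,-0.2054,-0.148,0,0],[-0.0967,-0.2054,-0.11,0,0],[-0.0967,-0.2054,-0.07,0,0],[-0.0967,-0.2054,-0.035,0,0],[-0.0967,-0.2054,-0.02,0,0],[-0.0967,-0.2054,-0.015,0,0],[-0.0967,-0.2054,-0.015,0,0],[-0.0967,-0.2054,-0.015,0,0]]]}}

```text
t: 10.5
tool_pos: [0.4541, 0.0513, 0.0884]
ee_rot: [3.084, 0.596, 0.002]
contact_force: [0.7, -0.2, -1.5]
finger_gap: 0.0049
grip_force: 79.5
```

Call:
{"op": "move_arm", "data": {"increments": [[[0,0,0.0005,0,0],[0,0,0.0005,0,0],[0,0,0.0005,0,0.3],[0,0,0.0005,0,0.6],[0,0,0.0005,0,0.6],[0,0,0.0005,0,0.6],[0,0,0.0005,0,0.6],[0,0,-0.02,0,0.6],[0,0,-0.06,0,0.6],[0,0,-0.11,0,0.6],[0,0,-0.11,0,0.6],[0,0,-0.11,0,0.6]]]}}

```text
t: 11.7
tool_pos: [0.4537, 0.0515, 0.1982]
ee_rot: [3.084, 0.596, 0.003]
contact_force: [-0.5, 0.2, -0.4]
finger_gap: 0.0511
grip_force: 0.0
```

```bash
python3 go.py .6285 .081 .0733; python3 - <<'E'
from h import *
c=capture('wrist');cv2.imwrite('pics/w5.png',c['color'])
E
```

```text
t 11.7 tcp [0.4537 0.0515 0.1982] gap 0.0511 axis [ 2.1e-03  1.0e-04 -1.0e+00] xdir [0.928 0.373 0.002]
[0.6285, 0.081, 0.0733] [0.173  0.0377 0.1253]
```

View pics/w5.png

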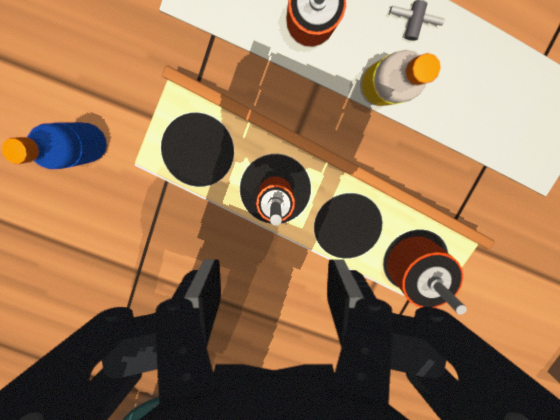

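The 38 mm drum is upright on pad2 at (275,195), the 66 mm is still on pad4, and the glue bottle is standing. Next is the 52 mm drum.

Call:
{"op": "move_arm", "data": {"increments": [[[0.05,0.01,0,0,0.6],[0.1,0.02,0,0,0.6],[0.14,0.03,0,0,0.6],[0.173,0.038,0,0,0.6],[0.173,0.038,0,0,0.6],[0.173,0.038,0,0,0.6],[0.173,0.038,0.04,0,0.6],[0.173,0.038,0.08,0,0.6],[0.173,0.038,0.11,0,0.6],[0.173,0.038,0.125,0,0.6],[0.173,0.038,0.125,0,0.6],[0.173,0.038,0.125,0,0.6],[0.173,0.038,0.125,0,0],[0.173,0.038,0.125,0,0],[0.173,0.038,0.125,0,0],[0.173,0.038,0.125,0,0],[0.173,0.038,0.125,0,0],[0.173,0.038,0.125,0,0],[0.173,0.038,0.125,0,0]]]}}

```text
t: 13.65
tool_pos: [0.6285, 0.0806, 0.0732]
ee_rot: [3.084, 0.596, 0.002]
contact_force: [0.2, -1.1, 6.6]
finger_gap: 0.0046
grip_force: 59.0
```

```bash
python3 go.py .445 -.0434 .0888
```

```text
t 13.65 tcp [0.6285 0.0806 0.0732] gap 0.0046 axis [ 1.6e-03 -1.0e-04 -1.0e+00] xdir [0.928 0.373 0.001]
[0.445, -0.0434, 0.0888] [-0.2165  0.0467 -0.0159]
```

Call:
{"op": "move_arm", "data": {"increments": [[[0,0,-0.02,0,0],[0,0,-0.06,0,0],[0,0,-0.105,0,0],[0,0,-0.15,0,0],[0,0,-0.15,0,0],[-0.044,0.009,-0.15,0,0],[-0.088,0.018,-0.15,0,0],[-0.132,0.027,-0.15,0,0],[-0.176,0.036,-0.15,0,0],[-0.2165,0.0465,-0.15,0,0],[-0.2165,0.0465,-0.15,0,0],[-0.2165,0.0465,-0.15,0,0],[-0.2165,0.0465,-0.11,0,0],[-0.2165,0.0465,-0.07,0,0],[-0.2165,0.0465,-0.035,0,0],[-0.2165,0.0465,-0.02,0,0],[-0.2165,0.0465,-0.015,0,0],[-0.2165,0.0465,-0.015,0,0],[-0.2165,0.0465,-0.015,0,0]]]}}

```text
t: 15.55
tool_pos: [0.4452, -0.0431, 0.0886]
ee_rot: [3.084, 0.596, 0.003]
contact_force: [0.4, 0.8, -1.8]
finger_gap: 0.0044
grip_force: 81.0
```

Call:
{"op": "move_arm", "data": {"increments": [[[0,0,0.0005,0,0],[0,0,0.0005,0,0],[0,0,0.0005,0,0.3],[0,0,0.0005,0,0.6],[0,0,0.0005,0,0.6],[0,0,0.0005,0,0.6],[0,0,0.0005,0,0.6],[0,0,-0.02,0,0.6],[0,0,-0.06,0,0.6],[0,0,-0.11,0,0.6],[0,0,-0.11,0,0.6],[0,0,-0.11,0,0.6]]]}}

```text
t: 16.75
tool_pos: [0.4448, -0.0432, 0.1981]
ee_rot: [3.084, 0.596, 0.003]
contact_force: [-0.4, 0.2, -0.0]
finger_gap: 0.0513
grip_force: 0.0
```

```bash
python3 go.py .6479 .1809 .0733
```

```text
t 16.75 tcp [ 0.4448 -0.0432  0.1981] gap 0.0513 axis [ 2.e-03 -3.e-04 -1.e+00] xdir [0.928 0.373 0.002]
[0.6479, 0.1809, 0.0733] [ 0.2718 -0.1324  0.1252]
```

Call:
{"op": "move_arm", "data": {"increments": [[[0.045,-0.022,0,0,0.6],[0.09,-0.044,0,0,0.6],[0.135,-0.066,0,0,0.6],[0.18,-0.088,0,0,0.6],[0.225,-0.11,0,0,0.6],[0.272,-0.1325,0,0,0.6],[0.272,-0.1325,0,0,0.6],[0.272,-0.1325,0,0,0.6],[0.272,-0.1325,0,0,0.6]]]}}

```text
t: 17.65
tool_pos: [0.6468, 0.1805, 0.1963]
ee_rot: [3.084, 0.596, -0.002]
contact_force: [-0.5, -1.0, -0.6]
finger_gap: 0.0514
grip_force: 0.0
```

```bash
python3 - <<'E'
from h import *
o=get_obs();c=capture('wrist');im=c['color'].copy()
for P,k in [((.6479,.1809,.108),(0,255,0)),((.6479,.1809,.003),(255,0,0))]:
    q=proj(c,[P],o)[0];print(q);cv2.drawMarker(im,tuple(q.astype(int).tolist()),k,0,10)
cv2.imwrite('pics/w6.png',im);import pickle;pickle.dump((o,c),open('w6.pkl','wb'))
E
```

```text
[272.57502134 208.37690475]
[272.81209232 184.70663241]
```

View pics/w6.png

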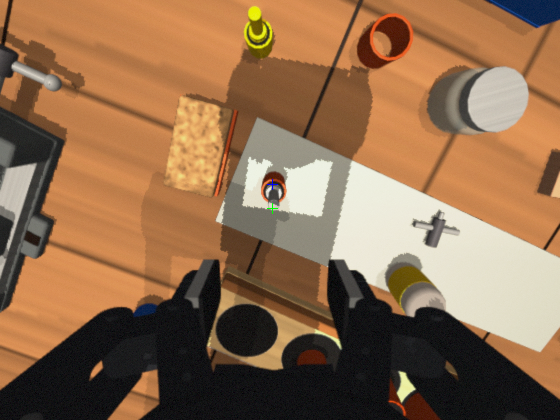

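The 26 mm drum's tip is at about (275,205), within 2 mm of prediction. Grasping it.

Call:
{"op": "move_arm", "data": {"increments": [[[0.002,0,0.04,0,0.6],[0.002,0,0.08,0,0.6],[0.002,0,0.11,0,0.6],[0.002,0,0.123,0,0.6],[0.002,0,0.123,0,0.6],[0.002,0,0.123,0,0.6],[0.002,0,0.123,0,0],[0.002,0,0.123,0,0],[0.002,0,0.123,0,0],[0.002,0,0.123,0,0],[0.002,0,0.123,0,0],[0.002,0,0.123,0,0],[0.002,0,0.123,0,0]]]}}

```text
t: 19.0
tool_pos: [0.6498, 0.182, 0.0752]
ee_rot: [-3.084, -0.596, -0.002]
contact_force: [-0.4, -0.1, 5.5]
finger_gap: 0.0034
grip_force: 59.1
```

```bash
python3 go.py .4625 .1461 .0888
```

```text
t 19.0 tcp [0.6498 0.182  0.0752] gap 0.0034 axis [ 1.5e-03  4.0e-04 -1.0e+00] xdir [0.928 0.373 0.002]
[0.4625, 0.1461, 0.0888] [-0.1871 -0.0364 -0.0139]
```

Call:
{"op": "move_arm", "data": {"increments": [[[0,0,-0.02,0,0],[0,0,-0.06,0,0],[0,0,-0.105,0,0],[0,0,-0.148,0,0],[0,0,-0.148,0,0],[-0.04,-0.008,-0.148,0,0],[-0.08,-0.016,-0.148,0,0],[-0.12,-0.024,-0.148,0,0],[-0.16,-0.032,-0.148,0,0],[-0.187,-0.0365,-0.148,0,0],[-0.187,-0.0365,-0.148,0,0],[-0.187,-0.0365,-0.148,0,0],[-0.187,-0.0365,-0.11,0,0],[-0.187,-0.0365,-0.07,0,0],[-0.187,-0.0365,-0.035,0,0],[-0.187,-0.0365,-0.02,0,0],[-0.187,-0.0365,-0.016,0,0],[-0.187,-0.0365,-0.016,0,0],[-0.187,-0.0365,-0.016,0,0]]]}}

```text
t: 20.9
tool_pos: [0.463, 0.1463, 0.0917]
ee_rot: [-3.084, -0.596, -0.003]
contact_force: [-0.4, -0.9, -0.1]
finger_gap: 0.0031
grip_force: 103.8
```

```bash
python3 go.py .4625 .1461 .0902; python3 - <<'E'
from h import *
c=capture('wrist');cv2.imwrite('pics/w7.png',c['color'])
E
```

```text
t 20.9 tcp [0.463  0.1463 0.0917] gap 0.0031 axis [ 1.8e-03  5.0e-04 -1.0e+00] xdir [0.928 0.373 0.002]
[0.4625, 0.1461, 0.0902] [-0.0006  0.      0.0015]
```

View pics/w7.png

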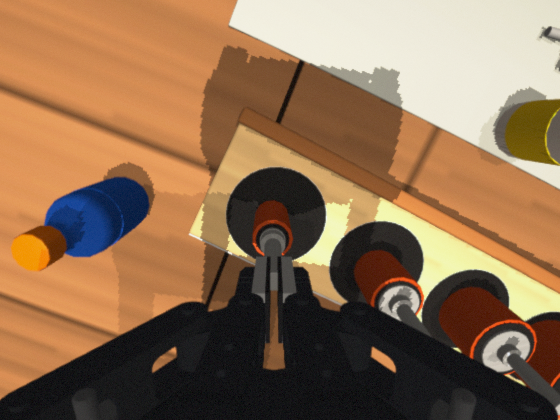

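The 26 mm drum hangs straight just over the middle of pad1. Lowering 1 mm more and releasing.

Call:
{"op": "move_arm", "data": {"increments": [[[0,0,0.001,0,0],[0,0,0.0015,0,0],[0,0,0.0015,0,0],[0,0,0.0015,0,0.3],[0,0,0.0015,0,0.6],[0,0,0.0015,0,0.6],[0,0,0.0015,0,0.6],[0,0,0.0015,0,0.6],[0,0,-0.02,0,0.6],[0,0,-0.06,0,0.6],[0,0,-0.11,0,0.6],[-0.05,0,-0.15,0,0.6],[-0.08,0,-0.19,0,0.6],[-0.08,0,-0.21,0,0.6],[-0.08,0,-0.21,0,0.6],[-0.08,0,-0.21,0,0.6]]]}}

```text
t: 22.55
tool_pos: [0.388, 0.1163, 0.3004]
ee_rot: [-3.085, -0.596, -0.002]
contact_force: [-1.0, 0.6, -0.6]
finger_gap: 0.0514
grip_force: 0.0
```

```bash
python3 - <<'E'
from h import *
o=get_obs();c=capture('wrist');im=c['color'].copy()
for x,y in [(.4625,.1461),(.4538,.0513),(.445,-.0434),(.4363,-.138)]:
    for z,k in((.018,(255,0,0)),(.123,(0,255,0))):
        q=proj(c,[(x,y,z)],o)[0];cv2.drawMarker(im,tuple(q.astype(int).tolist()),k,0,10)
s=capture('side')['color'][140:300,200:400]
cv2.imwrite('pics/fin.png',im);cv2.imwrite('pics/fins.png',cv2.resize(s,None,fx=3.7,fy=3.7))
E
```

```text
(no output)
```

View pics/fin.png

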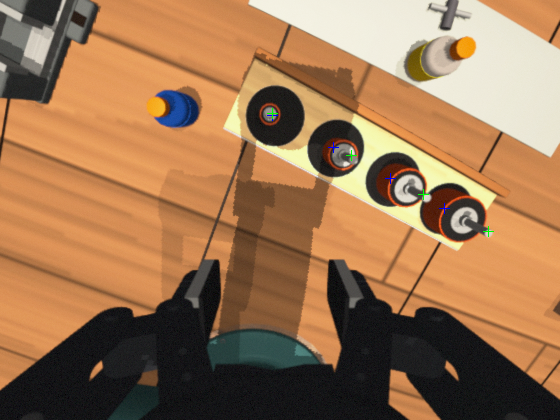

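View pics/fins.png

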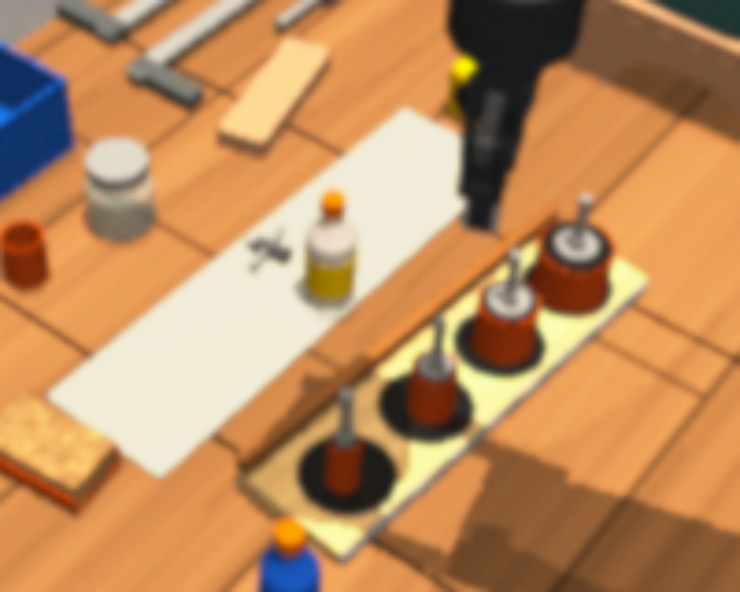

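The two views show the drums in order from the vice end: 26, 38, 52 and 66 mm. All four are upright and near their pad centres (26 mm at (270,114) on the disc at (275,115)), the glue bottle stands, and the gripper is clear.

```bash
python3 -c "
from rig import *
print(job_done())"
```

```text
the job is handed in; nothing more can be done
None
```

The four drums stand upright on the rack pads in order, the 26 mm nearest the vice (pad1) to the 66 mm at the far end (pad4), each within about 5 mm of its pad centre by eye; the glue bottle is standing, and I handed the job in at about 23 s but was given no verdict.

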